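Fill the gap in the paint carousel and bring it to the front

ROBOT

A 7-joint arm with a two-finger parallel gripper is mounted at the origin on the work surface. World frame = base frame: x ahead of the robot, y to its left, z up, the work surface at z = 0. Lengths are in m, angles in rad, forces in N, time in s.
With the tool pointing down it reaches from about 0.35 to 0.9 m from the base axis. Payload 8.1 kg.
Tool frame: the origin (TCP) lies midway between the tips of the shut fingers; the grasp point (between the pads) lies 19 mm behind it; x points along the fingers, y is the direction in which the jaws open and shut, and the axes are right-handed (so a half turn about x gives the same grasp; the last joint's range is limited). The gripper opens to 85 mm and grips with 20 to 120 N. Pads are 22 mm wide; open, the fingers measure 114 mm over their backs; the gripper's body (76 mm by 85 mm) begins 54 mm behind the grasp point. The pads swing forward as they close: fully open they stand 13 mm farther back than shut.
Start: joints at [-0.103, 0.434, 0.025, 1.573, -0.012, 1.134, -0.075], TCP at [0.625, -0, 0.231] pointing down, gripper open.
Joint ranges: [-2.62, 2.62], [-0.44, 2.09], [-1.27, 1.32], [0.08, 2.57], [-1.32, 4.46], [0.12, 2], [-2.74, 2.74]. Speed limits (rad/s): [2.22, 2.22, 3.01, 3.01, 3.14, 3.14, 3.14].

INTERFACE

Orientations are given as [roll, pitch, yaw] about the fixed x, y, z axes, in that order (R = Rz(yaw) Ry(pitch) Rx(roll)).
In Python, from cell import r, snapshot, models gives the robot as it stands.
- The arm moves only by the tool arm_command, never from a script. Its argument "series" is a list of rows, each an object of numbers: "x", "y", "z": the shift along the tool's x, y, z in mm; "wx", "wy", "wz": the turn, a rotation vector about the tool's x, y, z in degrees; "gripper": the closure, from 0 (fully open) to 1 (shut). In form: [{"x": .., "y": .., "z": .., "wx": .., "wy": .., "wz": .., "gripper": ..}, ...]. A call has 1 to 20 rows; each row shifts and turns the commanded pose from where the row before left it, along the tool's axes as they then stand; what a row does not reach is not made up. A row lasts 1/12 s, in which the tool goes at most 41.7 mm and 7.16 degrees, less where a joint would pass 70% of its speed; a pose out of reach is approached as far as the arm can. A call is refused whole if a number of a shift passes 41.7 or a number of a turn 7.16, either way. A call with a gripper value outside its range is refused whole. The fingers move at their own pace and stop on an object; "squeeze" is the grip in N (left out, the last holds). Time passes only in rows, so rows that do not move let the fingers close. It gives the time, the measured TCP pose, the force and the opening at its end, in the units of the state.
- r.observe(): the state, without advancing time (a new reading comes with each control period).
- snapshot(name): name is "scene" or "side" or "wrist"; returns a dict with "img" (400x640x3 uint8, blue, green, red), "range_z" (400x640 float32, m along the optical axis (not along the pixel's ray), 0 where there is no reading), "intrinsics" (3x3 intrinsics, pixels), "k1" (the pictures are not rectified: a ray, as slopes to the right and down, at radius r is drawn at 1 + k1 r^2 times it, then the intrinsics apply), "rvec" (rotation vector, rad) and "tvec" (3), from world to camera coordinates, as OpenCV has them; the wrist camera has in their place "mount" (4x4, takes a point from camera to tool coordinates, whose origin is the TCP and whose axes are the tool frame's). Camera axes: x right, y down, z forward; pixel columns grow to the right and rows downward; lengths in m; the calibration is good to about 2 mm. A picture is of the moment at which its call begins: read the wrist's pose just before it.
- r.finish_job(): hands the job in, once; it reports no verdict.
Trained networks look in a picture, given as the dict that the camera call returned (one of the last four; its "shot" number tells which), for a name from the list of things; names that differ only in an ending like _2 or _b are one class to them, and where a whole thing is asked for, a point or a joint stands for the part that bears it (a point fixed in the world has none). Each returns a list of dicts, best first, with "score" (0 to 1); they miss things now and then, are a little off and sometimes report something else, mostly with a low value. They report only what shows in the picture. A call takes as long as a camera call. They do not tell look-alikes from the thing itself.
- models.regions_of(query, picture): "mask" (400x640 bool, what is visible of it) and "at" ([column, row] in pixels, amid what is visible of it).
- models.pinpoint(query, picture): "at" ([column, row] in pixels: a listed point, or the origin of a listed thing).
The state is a dict: "time_s": time; "joint_pos": joint angles; "qvel": joint speeds; "joint_efforts": joint torques, N m; "tcp_pos": TCP position; "eef_rot": TCP orientation; "force": force on the tool from outside, world axes, zero at the start; "ft_torque": the same for the moment, N m; "opening": finger opening in m.
Only numpy, scipy, OpenCV 4.12 (cv2) and the standard library are available. Lean on these libraries where they do the work, as an engineer would, in place of code of your own. Each camera call takes 0.05 s, during which the arm holds its last target.

TASK

Take the paint pot with the yellow lid and black dot from the cork mat, lower it into the empty cup of the paint carousel, wherever that cup now stands, until you feel it sit on the bottom, and let go of it. Then turn the carousel smoothly until that pot is lined up with the red pointer at the front of the stand, and finish while gripping the carousel's wooden handle to hold it still there. Do not disturb the other things on the bench.

Things in the scene. Friction and masses are not known exactly. Their poses are not given: they have to be found in the camera images.
- marked_pot: the pot to load: purple round body 34 mm across, 32 mm tall, with a yellow lid 33 mm across and 14 mm tall (46 mm overall), a black dot on the lid; about 45 g; origin at the centre of its underside. It stands upright on the cork mat, which is 3 mm thick (pots there stand at least 70 mm apart centre to centre)
- stand: fixed black carousel stand, origin on the turning axis at bench height; its -x side is the front, where a tongue with an upright red pointer sticks out. The front may be turned somewhat away from the robot
- pointer (a point): tip of the red upright pointer (22 mm wide, 8 mm thick, pointed top) on the end of the stand's tongue, 155 mm in front (-x of the stand) of the turning axis, 67 mm above the bench; fixed
- carousel (a joint): turn of the carousel in rad, growing anticlockwise seen from above; 0 (or a whole turn) when the empty cup is lined up with the pointer. The plywood disc, 220 mm across, top 32 mm above the bench, turns freely either way, with no stops within a turn of the start either way and light friction (about 1 N at the handle); it stays where it is left
- well (a point): centre of the inner floor of the empty white cup, on the disc 75 mm from the turning axis, 35 mm above the bench. The cup is 40 mm wide inside, flaring a little at the mouth, rim 12 mm above its inner floor. The four other cups, at 60 and 120 degrees either side of it on the same circle, hold fixed pots of the same size as the marked one (tops 81 mm above the bench)
- handle: handle standing on the disc 75 mm from the axis, right opposite the empty cup; a 10 mm steel pin carrying an upright round wooden grip that spins freely on the pin, 18 mm across and 35 mm tall, from 82 to 117 mm above the bench; origin at its foot on the disc
- grip (a point): middle of the wooden grip, on its axis, 102 mm above the bench
- teal_pot: loose paint pot like the marked one but clear with a teal lid; stands on the cork mat; bystander; origin at the centre of its underside
- black_pot: loose paint pot like the marked one but grey with a black lid; stands on the cork mat; bystander; origin at the centre of its underside
- purple_model: painted model: round base 70 mm across, purple lump with yellow balls, 42 mm tall; bystander; origin at the centre of its underside
- grey_model: primed grey model, same shape; bystander; origin at the centre of its underside
- dropper: paint bottle with green label and black cap, 28 mm across, 75 mm tall; bystander; origin at the centre of its underside
- brush: flat paint brush lying on the bench, 160 mm long; bystander
Not all that is in view belongs to the job. What is shaped like the marked_pot but green or pink is not meant.

How it is judged:
By the outcome, as a careful person would: the job done as asked, in the order asked, and still so for the second after the job is handed in, while the arm keeps its last pose, push and grip.
It also fails if it takes over 58 s, if anything falls off the work surface, if the arm or the gripper's body presses on something with over 40 N, if the wrist force passes 120 N, or if a joint passes its speed limit or range.

## Working session

There is one attempt and no reset: what is moved stays moved. The work goes in short steps, Python scripts to look and compute and a tool call to move; the robot and the scene stay as the last step left them, time stands still between calls to the robot, and variables do not carry over. Pictures are saved under pics/ and viewed, and the job is handed in when it is done.

Besides the shell and the picture viewer there is one more tool, called after ">>>" in YAML: its name, and indented under it one key for each argument. arm_command: Moves the arm, as the interface text tells. Its arguments: {"type":"object","properties":{"series":{"type":"array","items":{"type":"object","properties":{"x":{"type":"number"},"y":{"type":"number"},"z":{"type":"number"},"wx":{"type":"number"},"wy":{"type":"number"},"wz":{"type":"number"},"gripper":{"type":"number"}}}},"squeeze":{"type":"number"}},"required":["series"]}

```bash
ls; mkdir -p pics; cat > h.py <<'E'
import numpy as np, cv2
from cell import r, snapshot, models
from scipy.spatial.transform import Rotation as R
def ray(s,px):
    K=s['intrinsics'];u=(px[0]-K[0,2])/K[0,0];v=(px[1]-K[1,2])/K[1,1]
    rd=np.hypot(u,v);q=rd
    for _ in range(30): q=rd/(1+s['k1']*q*q)
    f=q/rd if rd>0 else 1
    return np.array([u*f,v*f,1.])
def campose(s,st=None):
    if 'mount' in s:
        T=np.eye(4);T[:3,:3]=R.from_euler('xyz',st['eef_rot']).as_matrix();T[:3,3]=st['tcp_pos']
        return T@np.array(s['mount'])
    Rm=cv2.Rodrigues(np.array(s['rvec'],float))[0];T=np.eye(4);T[:3,:3]=Rm.T;T[:3,3]=-Rm.T@np.array(s['tvec']).ravel();return T
def onplane(s,px,z,st=None):
    T=campose(s,st);d=T[:3,:3]@ray(s,px);o=T[:3,3];return o+d*(z-o[2])/d[2]
def bydepth(s,px,st=None):
    T=campose(s,st);z=s['range_z'][int(round(px[1])),int(round(px[0]))];return T[:3,3]+T[:3,:3]@ray(s,px)*z
E
python3 - <<'E'
from h import *
print(r.observe())
for n in ['scene','side','wrist']:
    st=r.observe();s=snapshot(n);cv2.imwrite(f'pics/{n}0.png',s['img'])
    print(n,campose(s,st)[:3,3].round(3))
    for q in ['marked_pot','teal_pot','black_pot','well','grip','pointer','stand','handle','dropper','purple_model','grey_model','brush']:
        try:
            for p in models.pinpoint(q,s)[:3]:
                print(q,round(p['score'],2),np.round(p['at'],1),bydepth(s,np.clip(p['at'],0,[639,399]),st).round(3))
        except Exception as e: print(q,e)
E
```

```text
pics
{'time_s': 0.0, 'joint_pos': array([-0.10260036,  0.43519015,  0.02492869,  1.57407747, -0.01162703,
        1.1340002 , -0.07511752]), 'qvel': array([ 3.99418440e-04, -2.18262104e-03, -3.11923987e-04, -2.04266059e-03,
       -3.29573716e-04,  3.73687712e-04,  5.59782339e-06]), 'joint_efforts': array([ 8.97134169e-05, -6.70461059e+01,  1.02531374e+00, -3.16203833e+01,
        1.55155628e-02,  1.25530543e-02, -1.11555586e-06]), 'tcp_pos': array([ 6.24503408e-01, -2.09821597e-05,  2.30553429e-01]), 'eef_rot': array([-1.50821769,  1.5692657 , -3.07907205]), 'force': array([ 0.2722313 ,  0.02009946, -0.70575207]), 'ft_torque': array([ 0.01908646,  0.00430244, -0.05091877]), 'opening': 0.08550025198369529}
scene [1.415 0.58  0.767]
marked_pot 0.81 [218.5 225.7] [ 0.675 -0.156  0.01 ]
marked_pot 0.59 [286.2 209.6] [ 0.529 -0.056  0.005]
marked_pot 0.58 [266.7 233.2] [ 0.633 -0.042  0.003]
teal_pot 0.63 [226.7 187.5] [ 0.524 -0.255  0.005]
teal_pot 0.32 [487.1 271.6] [0.522 0.457 0.021]
black_pot 0.57 [202. 171.] [ 0.494 -0.37   0.007]
well 0.56 [321.1 223.9] [0.624 0.106 0.081]
well 0
[... 857 characters left out ...]
 [266.  208.2] [0.445 0.253 0.002]
stand 0.7 [314.1 213.5] [0.538 0.112 0.036]
dropper 0.55 [287.2 178.7] [0.588 0.377 0.005]
purple_model 0.71 [400.9 223.7] [ 0.743 -0.051  0.027]
grey_model 0.77 [228.1 196.4] [0.361 0.366 0.01 ]
brush 0.68 [254.7 176.4] [0.491 0.441 0.009]
wrist [0.625 0.075 0.373]
marked_pot 0.88 [233.9 219. ] [ 0.527 -0.045  0.042]
marked_pot 0.82 [105.8 298. ] [ 0.335 -0.167  0.017]
marked_pot 0.64 [314.7 209.1] [ 0.617 -0.032  0.045]
teal_pot 0.78 [251.  352.8] [ 0.527 -0.248  0.021]
well 0.89 [263.8 103.2] [0.565 0.078 0.035]
pointer 0.56 [80.6  4.4] [0.408 0.167 0.066]
stand 0.91 [265.1  30.7] [0.57  0.146 0.036]
purple_model 0.59 [428.5 199.5] [ 0.745 -0.026  0.031]
```

View pics/scene0.png

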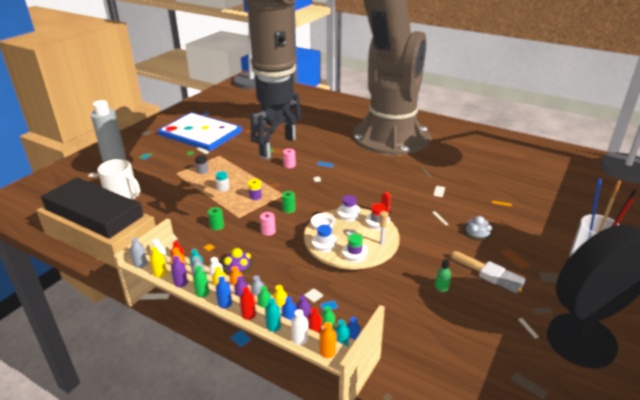

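View pics/side0.png

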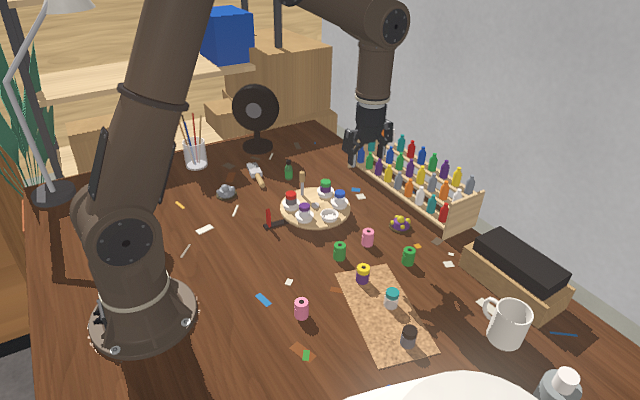

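View pics/wrist0.png

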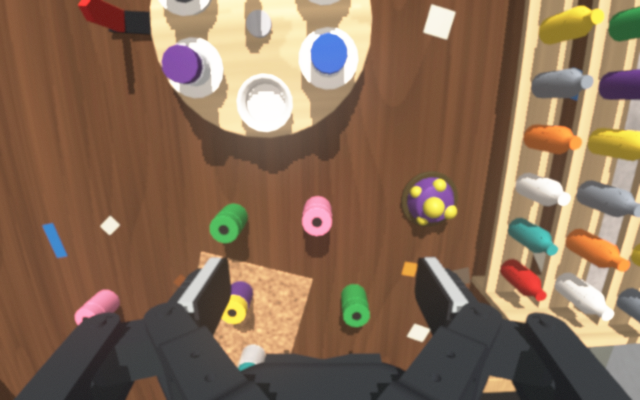

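The scene view has the marked pot at (255,187), the side view at (363,272) and the wrist view at about (237,308). In the wrist view the empty cup is at (264,103) and the red pointer is at the far left edge. I'll measure these next.

```bash
cat > m.py <<'E'
from h import *
def yellow(s,box):
    hsv=cv2.cvtColor(s['img'],cv2.COLOR_BGR2HSV);m=cv2.inRange(hsv,(20,120,90),(34,255,255))
    k=np.zeros_like(m);k[box[1]:box[3],box[0]:box[2]]=1;m=m*k
    return m
E
python3 - <<'E'
from m import *
st=r.observe();print(R.from_euler('xyz',st['eef_rot']).as_matrix().round(4))
for n,box in [('scene',(240,170,268,196)),('side',(350,258,376,290)),('wrist',(215,280,260,330))]:
    st=r.observe();s=snapshot(n);m=yellow(s,box);ys,xs=np.nonzero(m)
    T=campose(s,st);P=np.array([bydepth(s,(x,y),st) for x,y in zip(xs,ys)])
    top=P[(P[:,2]>0.044)&(P[:,2]<.055)]
    print(n,len(xs),xs.mean(),ys.mean(),'P top',len(top),top.mean(0).round(4) if len(top) else 0,P[:,2].max() if len(P) else 0, 'ext',top.min(0).round(3),top.max(0).round(3))
    dd=[(p['score'],np.round(p['at'],1),onplane(s,p['at'],0.003,st).round(4)) for p in models.pinpoint('marked_pot',s)]
    for d in dd: print(d)
    if n!='scene':
        big=cv2.resize(s['img'][box[1]-10:box[3]+10,box[0]-10:box[2]+10],None,fx=6,fy=6);cv2.imwrite(f'pics/z_{n}.png',big)
    for q,z in [('well',.035),('grip',.102),('pointer',.067),('stand',0)]:
        for p in models.pinpoint(q,s)[:1]: print(q,round(p['score'],2),onplane(s,p['at'],z,st).round(4))
E
```

```text
[[ 0.e+00  1.e+00 -1.e-04]
 [ 0.e+00 -1.e-04 -1.e+00]
 [-1.e+00  0.e+00 -0.e+00]]
scene 142 254.26760563380282 183.57042253521126 P top 79 [ 0.5184 -0.1604  0.0474] 0.050834812541348584 ext [ 0.499 -0.178  0.044] [ 0.534 -0.144  0.051]
(0.79, array([255.3, 194.1]), array([ 0.5086, -0.1695,  0.003 ]))
(0.78, array([265.8, 233.4]), array([ 0.6346, -0.0436,  0.003 ]))
(0.67, array([219.2, 227. ]), array([ 0.6717, -0.1572,  0.003 ]))
(0.67, array([289.5, 164.5]), array([ 0.3297, -0.1785,  0.003 ]))
(0.63, array([289.2, 210.3]), array([ 0.5254, -0.0488,  0.003 ]))
well 0.58 [0.5652 0.0757 0.035 ]
grip 0.56 [0.5624 0.2298 0.102 ]
stand 0.57 [0.5628 0.1633 0.    ]
side 133 363.0375939849624 268.70676691729324 P top 100 [ 0.5149 -0.1657  0.0495] 0.05435799421994625 ext [ 0.5   -0.182  0.044] [ 0.532 -0.147  0.054]
(0.89, array([298.8, 315.7]), array([ 0.318 , -0.1838,  0.003 ]))
(0.76, array([405.9, 262.4]), array([ 0.6621, -0.1705,  0.003 ]))
(0.55, array([360.9, 279.3]), array([ 0.5167, -0.16  ,  0.003 ]))
(0.47, array([367.1, 242.8]), array([ 0.6205, -0.049 ,  0.003 ]))
well 0.78 [0.5764 0.0807 0.035 ]
grip 0.38 [0.5663 0.247  0.102 ]
pointer 0.72 [0.4089 0.1703 0.067 ]
stand 0.75 [0.564  0.1538 0.    ]
wrist 542 234.53321033210332 309.9981549815498 P top 401 [ 0.5188 -0.1616  0.0483] 0.37334541843629343 ext [ 0.502 -0.178  0.044] [ 0.532 -0.146  0.05 ]
(0.86, array([353. , 293.1]), array([ 0.6658, -0.164 ,  0.003 ]))
(0.77, array([238.9, 288.9]), array([ 0.5134, -0.1581,  0.003 ]))
(0.66, array([311.7, 206.9]), array([ 0.6119, -0.0432,  0.003 ]))
(0.6, array([233.5, 219.5]), array([ 0.5147, -0.0596,  0.003 ]))
(0.4, array([265.8, 103.9]), array([0.5617, 0.0775, 0.003 ]))
well 0.65 [0.57   0.0764 0.035 ]
grip 0.62 [0.5788 0.0778 0.102 ]
stand 0.95 [0.5634 0.1507 0.    ]
```

>>> arm_command:
  series:
    - {"x":-14,"y":-17,"z":-24}
    - {"x":-14,"y":-17,"z":-24}
    - {"x":-14,"y":-17,"z":-24}
    - {"x":-14,"y":-17,"z":-24}
    - {"x":-14,"y":-17,"z":-24}
    - {}
    - {}
    - {}

```text
invalid input
```

```bash
python3 - <<'E'
from m import *
st=r.observe();s=snapshot('wrist');cv2.imwrite('pics/w1.png',s['img']);print(st['tcp_pos'],st['eef_rot'])
np.savez('w1.npz',img=s['img'],rz=s['range_z'],K=s['intrinsics'],k1=s['k1'],mount=s['mount'],tcp=st['tcp_pos'],rot=st['eef_rot'])
for q,z in [('well',.035),('grip',.102),('pointer',.067),('stand',0),('handle',.032)]:
    for p in models.pinpoint(q,s)[:2]: print(q,round(p['score'],2),np.round(p['at'],1),onplane(s,p['at'],z,st).round(4))
E
```

```text
[6.25017847e-01 1.17272041e-05 2.31340734e-01] [1.95715806 1.57073905 0.38631822]
well 0.74 [267.9 102.9] [0.5694 0.0783 0.035 ]
pointer 0.89 [80.9  6.1] [0.4087 0.1657 0.067 ]
stand 0.62 [264.   30.3] [0.5625 0.154  0.    ]
```

View pics/w1.png

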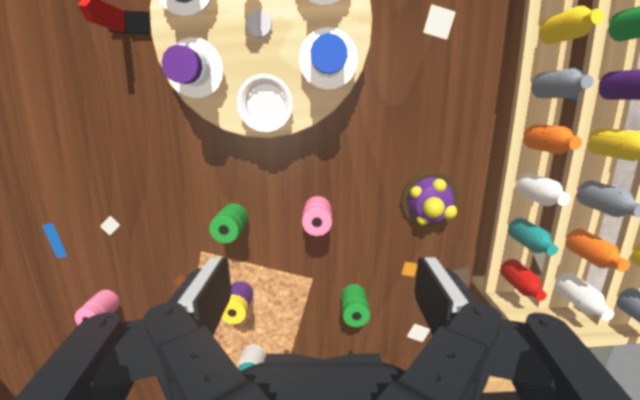

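The picture hasn't changed because the move was refused, probably over the empty rows. I'll send full rows instead.

>>> arm_command:
  series:
    - {"x":-14,"y":-17,"z":-24,"wx":0,"wy":0,"wz":0,"gripper":0}
    - {"x":-14,"y":-17,"z":-24,"wx":0,"wy":0,"wz":0,"gripper":0}
    - {"x":-14,"y":-17,"z":-24,"wx":0,"wy":0,"wz":0,"gripper":0}
    - {"x":-14,"y":-17,"z":-24,"wx":0,"wy":0,"wz":0,"gripper":0}
    - {"x":-14,"y":-17,"z":-24,"wx":0,"wy":0,"wz":0,"gripper":0}
    - {"x":0,"y":0,"z":0,"wx":0,"wy":0,"wz":0,"gripper":0}
    - {"x":0,"y":0,"z":0,"wx":0,"wy":0,"wz":0,"gripper":0}

```text
time_s: 3.73
tcp_pos: [0.5397, 0.1219, 0.3025]
eef_rot: [2.072, 1.568, 0.505]
force: [-0.0, -0.0, 0.3]
opening: 0.0856
```

```bash
python3 - <<'E'
from m import *
st=r.observe();s=snapshot('wrist');cv2.imwrite('pics/w2.png',s['img']);print(st['time_s'],st['tcp_pos'],st['eef_rot'])
np.savez('w2.npz',img=s['img'],rz=s['range_z'],K=s['intrinsics'],k1=s['k1'],mount=s['mount'],tcp=st['tcp_pos'],rot=st['eef_rot'])
for q,z in [('well',.035),('grip',.102),('pointer',.067),('stand',0),('handle',.032)]:
    for p in models.pinpoint(q,s)[:2]: print(q,round(p['score'],2),np.round(p['at'],1),onplane(s,p['at'],z,st).round(4))
E
```

```text
3.7333 [0.53968772 0.12191225 0.30247864] [2.07237059 1.56842567 0.50513567]
well 0.78 [344.7 199.7] [0.5701 0.0768 0.035 ]
grip 0.66 [340.2  76.1] [0.5576 0.2266 0.102 ]
pointer 0.79 [209.4 133.4] [0.4075 0.1666 0.067 ]
stand 0.75 [337.6 139.3] [0.5609 0.1532 0.    ]
handle 0.7 [338.8  77.6] [0.5597 0.2309 0.032 ]
handle 0.69 [205.9 134. ] [0.3907 0.1631 0.032 ]
```

View pics/w2.png

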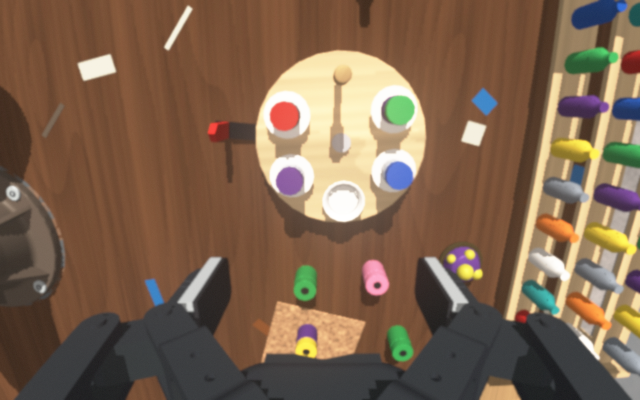

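The wrist view shows the whole carousel: cup at (344,200), handle at (342,74), pointer at (218,131). Next I fit the carousel's geometry.

```bash
cat > car.py <<'E'
from m import *
from scipy.optimize import least_squares
def load(f):
    d=np.load(f);return dict(img=d['img'],range_z=d['rz'],intrinsics=d['K'],k1=float(d['k1']),mount=d['mount']),dict(tcp_pos=d['tcp'],eef_rot=d['rot'])
def blob(m,s,st,z,near=None,amin=60):
    n,l,ss,c=cv2.connectedComponentsWithStats(m);o=[]
    for i in range(1,n):
        if ss[i,4]>=amin: o.append((ss[i,4],c[i].round(1),onplane(s,c[i],z,st).round(4)))
    return o
E
python3 - <<'E'
from car import *
s,st=load('w2.npz');hsv=cv2.cvtColor(s['img'],cv2.COLOR_BGR2HSV)
for nm,lo,hi in [('red',(0,170,120),(5,255,255)),('green',(50,100,60),(75,255,255)),('blue',(105,120,80),(120,255,255)),('purple',(125,80,50),(145,255,255))]:
    for b in blob(cv2.inRange(hsv,lo,hi),s,st,.081): print(nm,b)
# disc edge by wood hue
# sample points along radial from disc centre
T=campose(s,st);print('cam',T[:3,3],T[:3,:3].round(3))
m=cv2.inRange(hsv,(12,40,150),(30,160,255));k=np.zeros_like(m);cv2.circle(k,(341,135),100,255,-1);m&=k
c=max(cv2.findContours(m,cv2.RETR_EXTERNAL,cv2.CHAIN_APPROX_NONE)[0],key=cv2.contourArea)[:,0]
P=np.array([onplane(s,p,.032,st)[:2] for p in cv2.convexHull(c)[:,0]])
f=least_squares(lambda v:np.hypot(*(P-v[:2]).T)-v[2],[.56,.15,.11],loss='soft_l1',f_scale=.001);print('disc',f.x.round(4),len(P),np.abs(f.fun).max())
m=cv2.inRange(hsv,(0,0,190),(180,50,255));k=np.zeros_like(m);cv2.circle(k,(344,200),30,255,-1);m&=k
c=max(cv2.findContours(m,cv2.RETR_EXTERNAL,cv2.CHAIN_APPROX_NONE)[0],key=cv2.contourArea)[:,0]
for z in(.047,.035):
    P=np.array([onplane(s,p,z,st)[:2] for p in cv2.convexHull(c)[:,0]])
    f=least_squares(lambda v:np.hypot(*(P-v[:2]).T)-v[2],[.56,.08,.025],loss='soft_l1',f_scale=.001);print('cup',z,f.x.round(4))
cv2.imwrite('pics/w2z.png',cv2.resize(s['img'][40:230,190:440],None,fx=3,fy=3,interpolation=cv2.INTER_CUBIC))
E
```

```text
red (np.int32(122), array([632.2,  55.8]), array([0.8893, 0.2609, 0.081 ]))
red (np.int32(527), array([283.9, 115.7]), array([0.4973, 0.1868, 0.081 ]))
red (np.int32(177), array([214.5, 129. ]), array([0.4187, 0.1726, 0.081 ]))
red (np.int32(67), array([521. , 317.2]), array([ 0.8167, -0.079 ,  0.081 ]))
green (np.int32(962), array([590. ,  60.1]), array([0.8368, 0.2529, 0.081 ]))
green (np.int32(596), array([399.3, 109.6]), array([0.6247, 0.194 , 0.081 ]))
green (np.int32(685), array([622.8, 153.5]), array([0.9039, 0.1498, 0.081 ]))
green (np.int32(617), array([305.1, 282.7]), array([ 0.5181, -0.0218,  0.081 ]))
green (np.int32(642), array([399.4, 343.1]), array([ 0.6486, -0.1186,  0.081 ]))
blue (np.int32(966), array([597.3,  12.7]), array([0.8367, 0.3022, 0.081 ]))
blue (np.int32(83), array([483.4, 100.5]), array([0.7183, 0.2055, 0.081 ]))
blue (np.int32(486), array([627.2, 108.3]), array([0.8962, 0.2029, 0.081 ]))
blue (np.int32(520), array([398.9, 175.4]), array([0.6292, 0.1199, 0.081 ]))
blue (np.int32(135), array([577. , 173.8]), array([0.8482, 0.124 , 0.081 ]))
blue (np.int32(83), array([154. , 291.8]), array([ 0.3163, -0.0384,  0.081 ]))
purple (np.int32(793), array([581.9, 105.8]), array([0.8368, 0.2033, 0.081 ]))
purple (np.int32(522), array([289.1, 180.8]), array([0.5012, 0.1131, 0.081 ]))
purple (np.int32(777), array([617.6, 197.2]), array([0.912 , 0.0949, 0.081 ]))
purple (np.int32(352), array([461.7, 259.6]), array([0.7185, 0.0111, 0.081 ]))
purple (np.int32(205), array([633.9, 280.2]), array([ 0.9748, -0.0251,  0.081 ]))
purple (np.int32(171), array([307.2, 331.2]), array([ 0.52  , -0.0978,  0.081 ]))
cam [0.53938345 0.19674958 0.44456218] [[ 1.     0.003  0.002]
 [ 0.004 -0.957 -0.29 ]
 [ 0.001  0.29  -0.957]]
disc [0.5633 0.1538 0.1102] 56 0.00265791449694551
cup 0.047 [0.5672 0.0784 0.0281]
cup 0.035 [0.568  0.0749 0.0289]
```

View pics/w2z.png

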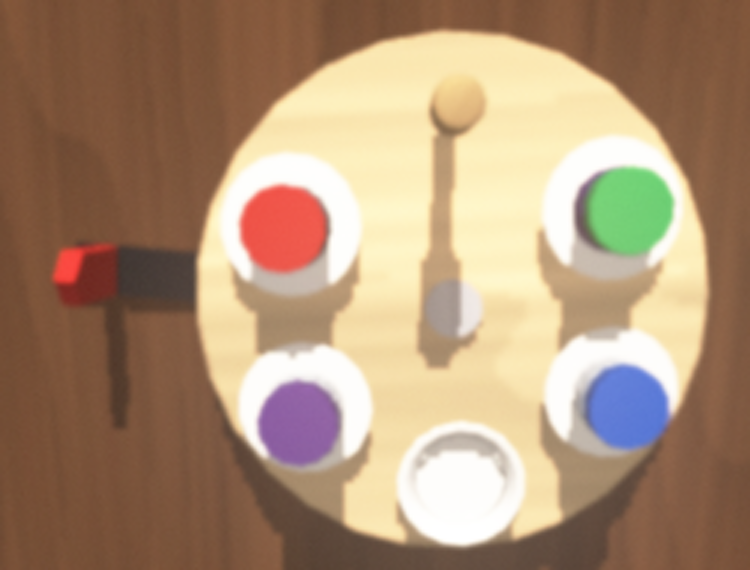

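>>> arm_command:
  series:
    - {"x":13,"y":-2,"z":25,"wx":0,"wy":0,"wz":0,"gripper":0}
    - {"x":13,"y":-2,"z":25,"wx":0,"wy":0,"wz":0,"gripper":0}
    - {"x":13,"y":-2,"z":25,"wx":0,"wy":0,"wz":0,"gripper":0}
    - {"x":13,"y":-2,"z":25,"wx":0,"wy":0,"wz":0,"gripper":0}
    - {"x":13,"y":-2,"z":25,"wx":0,"wy":0,"wz":0,"gripper":0}
    - {"x":13,"y":-2,"z":25,"wx":0,"wy":0,"wz":0,"gripper":0}
    - {"x":13,"y":-2,"z":25,"wx":0,"wy":0,"wz":0,"gripper":0}
    - {"x":13,"y":-2,"z":25,"wx":0,"wy":0,"wz":0,"gripper":0}
    - {"x":13,"y":-2,"z":25,"wx":0,"wy":0,"wz":0,"gripper":0}
    - {"x":13,"y":-5,"z":25,"wx":0,"wy":0,"wz":0,"gripper":0}
    - {"x":0,"y":0,"z":0,"wx":0,"wy":0,"wz":0,"gripper":0}
    - {"x":0,"y":0,"z":0,"wx":0,"wy":0,"wz":0,"gripper":0}

```text
time_s: 5.03
tcp_pos: [0.5159, -0.1322, 0.1703]
eef_rot: [-1.438, 1.568, -3.013]
force: [0.1, 1.2, 0.8]
opening: 0.085
```

```bash
python3 - <<'E'
from car import *
st=r.observe();s=snapshot('wrist');cv2.imwrite('pics/w3.png',s['img']);print(st['time_s'],st['tcp_pos'],R.from_euler('xyz',st['eef_rot']).as_matrix().round(4))
m=yellow(s,(0,0,640,400))
for z in (.049,.042):
  for b in blob(m,s,st,z): print(z,b)
ys,xs=np.nonzero(m);P=np.array([bydepth(s,p,st) for p in zip(xs,ys)])
t=P[(P[:,2]>.044)&(P[:,2]<.054)];print(len(t),t.mean(0).round(4),t.min(0).round(4),t.max(0).round(4))
E
```

```text
5.0333 [ 0.51589082 -0.13221457  0.17026127] [[-2.4e-03  1.0e+00 -4.5e-03]
 [-3.0e-04 -4.5e-03 -1.0e+00]
 [-1.0e+00 -2.4e-03  3.0e-04]]
0.049 (np.int32(216), array([597.1,  54. ]), array([ 0.7359, -0.0139,  0.049 ]))
0.049 (np.int32(178), array([564. ,  65.9]), array([ 0.7086, -0.0242,  0.049 ]))
0.049 (np.int32(875), array([596.1,  86. ]), array([ 0.7399, -0.0385,  0.049 ]))
0.049 (np.int32(161), array([569.8, 105.9]), array([ 0.7194, -0.055 ,  0.049 ]))
0.049 (np.int32(1070), array([322.5, 226.9]), array([ 0.5155, -0.1598,  0.049 ]))
0.042 (np.int32(216), array([597.1,  54. ]), array([ 0.7417, -0.0127,  0.042 ]))
0.042 (np.int32(178), array([564. ,  65.9]), array([ 0.7137, -0.0233,  0.042 ]))
0.042 (np.int32(875), array([596.1,  86. ]), array([ 0.7459, -0.038 ,  0.042 ]))
0.042 (np.int32(161), array([569.8, 105.9]), array([ 0.7248, -0.0549,  0.042 ]))
0.042 (np.int32(1070), array([322.5, 226.9]), array([ 0.5155, -0.1625,  0.042 ]))
929 [ 0.5155 -0.161   0.0483] [ 0.4999 -0.1782  0.044 ] [ 0.5311 -0.1456  0.0505]
```

View pics/w3.png

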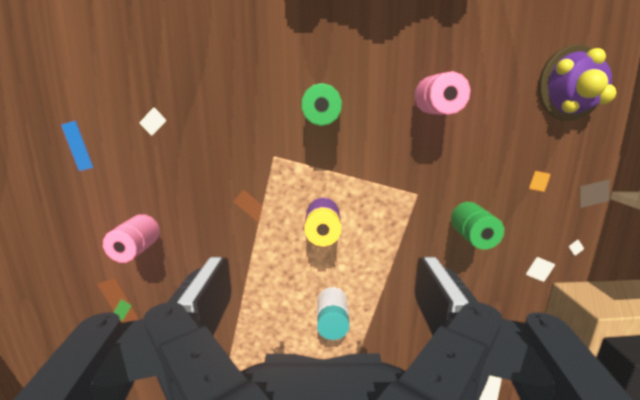

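The lid is centred at (323,228), which puts the pot at (0.5155, -0.161). The space around it is clear for the fingers.

>>> arm_command:
  series:
    - {"x":0,"y":0,"z":15,"wx":0,"wy":0,"wz":0,"gripper":0}
    - {"x":10,"y":0,"z":14,"wx":0,"wy":0,"wz":0,"gripper":0}
    - {"x":20,"y":0,"z":0,"wx":0,"wy":0,"wz":0,"gripper":0}
    - {"x":20,"y":0,"z":0,"wx":0,"wy":0,"wz":0,"gripper":0}
    - {"x":20,"y":0,"z":0,"wx":0,"wy":0,"wz":0,"gripper":0}
    - {"x":20,"y":0,"z":0,"wx":0,"wy":0,"wz":0,"gripper":0}
    - {"x":20,"y":0,"z":0,"wx":0,"wy":0,"wz":0,"gripper":0}
    - {"x":20,"y":0,"z":0,"wx":0,"wy":0,"wz":0,"gripper":0}
    - {"x":12,"y":0,"z":0,"wx":0,"wy":0,"wz":0,"gripper":0}
    - {"x":5,"y":0,"z":0,"wx":0,"wy":0,"wz":0,"gripper":0}
    - {"x":0,"y":0,"z":0,"wx":0,"wy":0,"wz":0,"gripper":0}
    - {"x":0,"y":0,"z":0,"wx":0,"wy":0,"wz":0,"gripper":0}

```text
time_s: 6.08
tcp_pos: [0.5177, -0.1584, 0.0249]
eef_rot: [1.795, 1.57, 0.225]
force: [-0.0, 0.1, 1.1]
opening: 0.0856
```

```bash
python3 - <<'E'
from car import *
st=r.observe();s=snapshot('wrist');cv2.imwrite('pics/w4.png',s['img']);print(st['time_s'],st['tcp_pos'],st['force'])
m=yellow(s,(200,100,440,400))
for b in blob(m,s,st,.049): print(b)
E
```

```text
6.0833 [ 0.51774359 -0.15842181  0.02489319] [-0.0273301   0.12744922  1.12928811]
(np.int32(4337), array([317.4, 289.6]), array([ 0.5158, -0.1578,  0.049 ]))
```

View pics/w4.png

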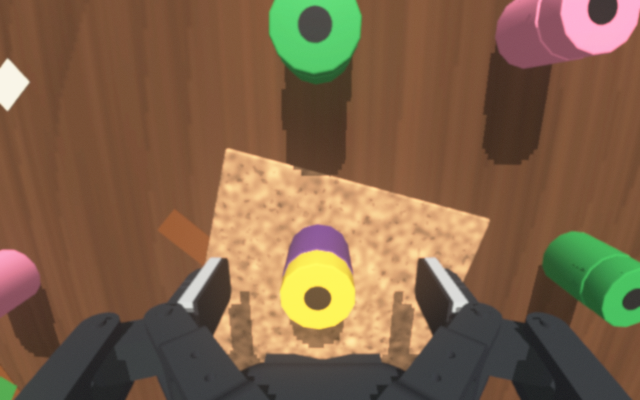

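The dot at (317,298) puts the pot at about (0.516, -0.161), so I need a few mm of correction before closing.

>>> arm_command:
  series:
    - {"x":4,"y":-2,"z":3,"wx":0,"wy":0,"wz":0,"gripper":0}
    - {"x":3,"y":0,"z":0,"wx":0,"wy":0,"wz":0,"gripper":0}
    - {"x":0,"y":0,"z":0,"wx":0,"wy":0,"wz":0,"gripper":0.3}
    - {"x":0,"y":0,"z":0,"wx":0,"wy":0,"wz":0,"gripper":0.4}
    - {"x":0,"y":0,"z":0,"wx":0,"wy":0,"wz":0,"gripper":0.5}
    - {"x":0,"y":0,"z":0,"wx":0,"wy":0,"wz":0,"gripper":0.6}
    - {"x":0,"y":0,"z":0,"wx":0,"wy":0,"wz":0,"gripper":0.7}
    - {"x":0,"y":0,"z":0,"wx":0,"wy":0,"wz":0,"gripper":0.8}
    - {"x":0,"y":0,"z":0,"wx":0,"wy":0,"wz":0,"gripper":0.8}
    - {"x":0,"y":0,"z":0,"wx":0,"wy":0,"wz":0,"gripper":0.8}
    - {"x":0,"y":0,"z":0,"wx":0,"wy":0,"wz":0,"gripper":0.8}
  squeeze: 30

```text
time_s: 7.05
tcp_pos: [0.5151, -0.162, 0.0176]
eef_rot: [1.447, 1.57, -0.124]
force: [-2.3, 0.3, 6.8]
opening: 0.033
```

```bash
python3 - <<'E'
from car import *
st=r.observe();s=snapshot('wrist');cv2.imwrite('pics/w5.png',s['img']);print(st['time_s'],st['tcp_pos'],st['force'],st['opening'])
E
```

```text
7.05 [ 0.51513021 -0.16202905  0.01763841] [-2.26839044  0.28156322  6.77936422] 0.03297858206011509
```

View pics/w5.png

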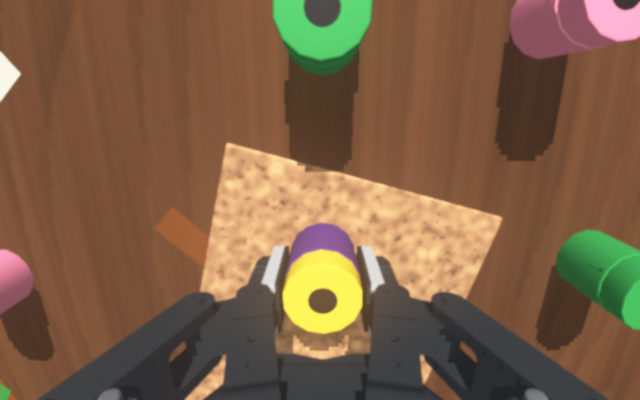

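The fingers hold the pot at a 33 mm opening, with the lid at (322,292) between the pads. Next I lift it and carry it to the cup.

>>> arm_command:
  series:
    - {"x":-6,"y":0,"z":0,"wx":0,"wy":0,"wz":0,"gripper":0.8}
    - {"x":-14,"y":0,"z":0,"wx":0,"wy":0,"wz":0,"gripper":0.8}
    - {"x":-20,"y":0,"z":0,"wx":0,"wy":0,"wz":0,"gripper":0.8}
    - {"x":-20,"y":0,"z":0,"wx":0,"wy":0,"wz":0,"gripper":0.8}
    - {"x":-20,"y":0,"z":0,"wx":0,"wy":0,"wz":0,"gripper":0.8}
    - {"x":-20,"y":0,"z":0,"wx":0,"wy":0,"wz":0,"gripper":0.8}
    - {"x":-17,"y":3,"z":-10,"wx":0,"wy":0,"wz":0,"gripper":0.8}
    - {"x":0,"y":4,"z":-18,"wx":0,"wy":0,"wz":0,"gripper":0.8}
    - {"x":0,"y":5,"z":-22,"wx":0,"wy":0,"wz":0,"gripper":0.8}
    - {"x":0,"y":5,"z":-22,"wx":0,"wy":0,"wz":0,"gripper":0.8}
    - {"x":0,"y":5,"z":-22,"wx":0,"wy":0,"wz":0,"gripper":0.8}
    - {"x":0,"y":5,"z":-22,"wx":0,"wy":0,"wz":0,"gripper":0.8}
    - {"x":0,"y":5,"z":-22,"wx":0,"wy":0,"wz":0,"gripper":0.8}
    - {"x":0,"y":5,"z":-22,"wx":0,"wy":0,"wz":0,"gripper":0.8}
    - {"x":0,"y":5,"z":-22,"wx":0,"wy":0,"wz":0,"gripper":0.8}
    - {"x":0,"y":5,"z":-22,"wx":0,"wy":0,"wz":0,"gripper":0.8}
    - {"x":0,"y":4,"z":-20,"wx":0,"wy":0,"wz":0,"gripper":0.8}
    - {"x":0,"y":1,"z":-12,"wx":0,"wy":0,"wz":0,"gripper":0.8}
    - {"x":0,"y":0,"z":-5,"wx":0,"wy":0,"wz":0,"gripper":0.8}
    - {"x":0,"y":0,"z":0,"wx":0,"wy":0,"wz":0,"gripper":0.8}

```text
time_s: 8.77
tcp_pos: [0.5667, 0.0799, 0.1343]
eef_rot: [-1.817, 1.57, 2.897]
force: [-0.1, 0.1, -0.9]
opening: 0.0327
```

```bash
python3 - <<'E'
from car import *
st=r.observe();s=snapshot('wrist');cv2.imwrite('pics/w6.png',s['img']);print(st['time_s'],st['tcp_pos'],st['force'],st['opening'],R.from_euler('xyz',st['eef_rot']).as_matrix().round(4))
z=st['tcp_pos'][2]+.031
for b in blob(yellow(s,(200,100,440,400)),s,st,z): print(b)
for p in models.pinpoint('well',s)[:2]: print(p['score'],p['at'],onplane(s,p['at'],.035,st))
E
```

```text
8.7667 [0.56665057 0.07988354 0.13425801] [-0.10556462  0.07366229 -0.87577959] 0.032661025753255295 [[-4.0e-04  1.0e+00  1.7e-03]
 [ 1.0e-04  1.7e-03 -1.0e+00]
 [-1.0e+00 -4.0e-04 -1.0e-04]]
(np.int32(4931), array([322.2, 291.8]), array([0.5667, 0.0839, 0.1653]))
0.62 [320.8, 206.8] [0.56535608 0.07800031 0.035     ]
```

View pics/w6.png

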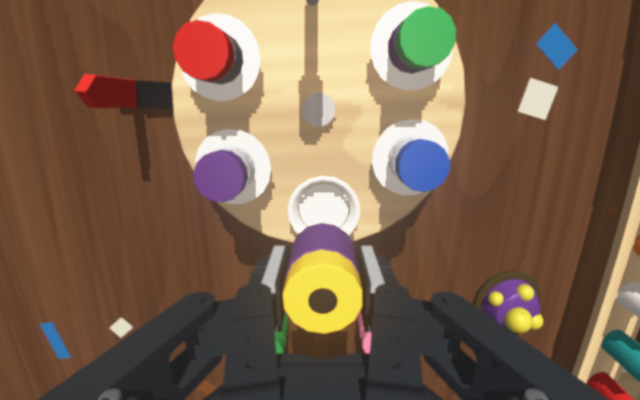

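The pot is gripped upright with its dot at (322,300), and the cup is at (324,208). I'll refine the cup, pot and pointer positions from this view.

```bash
python3 - <<'E'
from car import *
st=r.observe();s=snapshot('wrist')
np.savez('w6.npz',img=s['img'],rz=s['range_z'],K=s['intrinsics'],k1=s['k1'],mount=s['mount'],tcp=st['tcp_pos'],rot=st['eef_rot'])
hsv=cv2.cvtColor(s['img'],cv2.COLOR_BGR2HSV)
L={}
for nm,lo,hi,off in [('red',(0,170,120),(5,255,255),-120),('green',(50,100,60),(75,255,255),120),('blue',(105,120,80),(120,255,255),60),('purple',(125,80,50),(145,255,255),-60)]:
    m=cv2.inRange(hsv,lo,hi);m[260:]=0;m[:,:165]=0;m[:,470:]=0
    bs=blob(m,s,st,.081,amin=500)
    for b in bs: print(nm,b)
    L[nm]=(bs[0][2][:2],off)
fun=lambda v:np.concatenate([L[k][0]-(v[:2]+.075*np.array([np.cos(v[2]+np.radians(L[k][1])),np.sin(v[2]+np.radians(L[k][1]))])) for k in L])
f=least_squares(fun,[.56,.15,-1.5]);print('axis',f.x[:2].round(4),np.degrees(f.x[2]),np.abs(f.fun).max());v=f.x
print('cup',v[:2]+.075*np.array([np.cos(v[2]),np.sin(v[2])]))
# dot
m=cv2.inRange(hsv,(0,0,0),(179,255,70));k=np.zeros_like(m);cv2.circle(k,(322,298),25,255,-1);m&=k
print('dot',blob(m,s,st,st['tcp_pos'][2]+.0314))
# cup white
m=cv2.inRange(hsv,(0,0,170),(180,60,255));k=np.zeros_like(m);k[170:248,280:368]=255;m&=k
c=max(cv2.findContours(m,cv2.RETR_EXTERNAL,cv2.CHAIN_APPROX_NONE)[0],key=cv2.contourArea)[:,0];c=c[c[:,1]<225]
P=np.array([onplane(s,p,.047,st)[:2] for p in c])
f=least_squares(lambda v:np.hypot(*(P-v[:2]).T)-.0281,[.56,.08],loss='soft_l1',f_scale=.001);print('cup rim',f.x.round(4))
for p in models.pinpoint('pointer',s)[:1]: 
    q=onplane(s,p['at'],.067,st)[:2];print('pointer',p['score'],p['at'],q,np.degrees(np.arctan2(*(q-v[:2])[::-1])))
cv2.imwrite('pics/w6p.png',cv2.resize(s['img'][60:190,60:190],None,fx=4,fy=4,interpolation=cv2.INTER_CUBIC))
E
```

```text
red (np.int32(2617), array([199.9,  45.3]), array([0.4973, 0.1867, 0.081 ]))
green (np.int32(2672), array([426.6,  31.1]), array([0.6255, 0.1937, 0.081 ]))
blue (np.int32(2018), array([423.3, 161.1]), array([0.6293, 0.1199, 0.081 ]))
purple (np.int32(1985), array([218.4, 172.3]), array([0.5017, 0.1129, 0.081 ]))
purple (np.int32(1067), array([322.2, 239.7]), array([0.5667, 0.0673, 0.081 ]))
axis [0.5634 0.1533] -86.8555291307875 0.0010611318051826357
cup [0.56756404 0.07841292]
dot []
cup rim [0.5675 0.0779]
pointer 0.8 [76.9, 90.9] [0.4078177  0.16457684] 175.8556908480162
```

View pics/w6p.png

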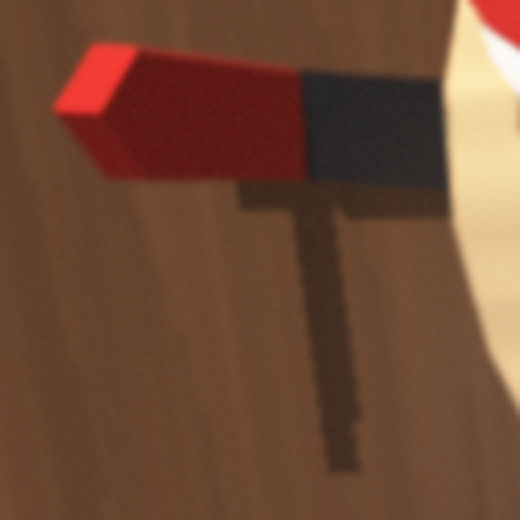

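>>> arm_command:
  series:
    - {"x":8,"y":1,"z":2,"wx":0,"wy":0,"wz":0,"gripper":0.8}
    - {"x":14,"y":0,"z":0,"wx":0,"wy":0,"wz":0,"gripper":0.8}
    - {"x":14,"y":0,"z":0,"wx":0,"wy":0,"wz":0,"gripper":0.8}
    - {"x":14,"y":0,"z":0,"wx":0,"wy":0,"wz":0,"gripper":0.8}
    - {"x":12,"y":0,"z":0,"wx":0,"wy":0,"wz":0,"gripper":0.8}
    - {"x":6,"y":0,"z":0,"wx":0,"wy":0,"wz":0,"gripper":0.8}
    - {"x":0,"y":0,"z":0,"wx":0,"wy":0,"wz":0,"gripper":0.8}
    - {"x":0,"y":0,"z":0,"wx":0,"wy":0,"wz":0,"gripper":0.8}
    - {"x":0,"y":0,"z":0,"wx":0,"wy":0,"wz":0,"gripper":0.8}

```text
time_s: 9.72
tcp_pos: [0.5685, 0.0767, 0.0669]
eef_rot: [1.654, 1.57, 0.083]
force: [0.5, -0.2, -0.6]
opening: 0.033
```

```bash
python3 - <<'E'
from car import *
a,sa=load('w6.npz')
for c in [(55,105),(103,117),(79,111)]:
    q=onplane(a,(60+c[0]/4-.4,60+c[1]/4-.4),.067,sa)[:2];d=q-np.array([.5634,.1533]);print('ridge',q,np.hypot(*d),np.degrees(np.arctan2(d[1],d[0])))
st=r.observe();s=snapshot('wrist');cv2.imwrite('pics/w7.png',s['img']);print(st['time_s'],st['tcp_pos'],st['force'],st['opening'])
E
```

```text
ridge [0.40592856 0.16779967] 0.15813758707203568 174.73914763360455
ridge [0.41396081 0.16562678] 0.14994672319502603 175.28452115512096
ridge [0.40995437 0.16670925] 0.1540304175669015 175.00574529647167
9.7167 [0.56853437 0.076723   0.06689174] [ 0.50192529 -0.16455139 -0.58288638] 0.03295807277346476
```

View pics/w7.png

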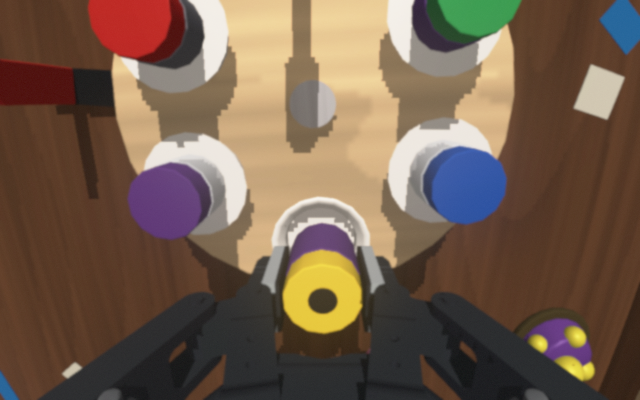

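>>> arm_command:
  series:
    - {"x":2,"y":-1,"z":-1.3,"wx":0,"wy":0,"wz":0,"gripper":0.8}
    - {"x":2,"y":0,"z":0,"wx":0,"wy":0,"wz":0,"gripper":0.8}
    - {"x":2,"y":0,"z":0,"wx":0,"wy":0,"wz":0,"gripper":0.8}
    - {"x":2,"y":0,"z":0,"wx":0,"wy":0,"wz":0,"gripper":0.8}
    - {"x":2,"y":0,"z":0,"wx":0,"wy":0,"wz":0,"gripper":0.8}
    - {"x":0,"y":0,"z":0,"wx":0,"wy":0,"wz":0,"gripper":0.8}
    - {"x":0,"y":0,"z":0,"wx":0,"wy":0,"wz":0,"gripper":0.8}

```text
time_s: 10.35
tcp_pos: [0.5669, 0.0782, 0.0561]
eef_rot: [-1.115, 1.57, -2.686]
force: [0.3, -0.4, -0.9]
opening: 0.0327
```

```bash
python3 - <<'E'
from car import *
st=r.observe();print(st['time_s'],st['tcp_pos'],st['force'],st['opening'])
E
```

```text
10.35 [0.56693878 0.07823671 0.056136  ] [ 0.32178803 -0.41701976 -0.91538292] 0.0326677294450414
```

>>> arm_command:
  series:
    - {"x":1,"y":0.5,"z":0,"wx":0,"wy":0,"wz":0,"gripper":0.8}
    - {"x":1,"y":0,"z":0,"wx":0,"wy":0,"wz":0,"gripper":0.8}
    - {"x":1,"y":0,"z":0,"wx":0,"wy":0,"wz":0,"gripper":0.8}
    - {"x":1,"y":0,"z":0,"wx":0,"wy":0,"wz":0,"gripper":0.8}
    - {"x":1,"y":0,"z":0,"wx":0,"wy":0,"wz":0,"gripper":0.8}
    - {"x":0,"y":0,"z":0,"wx":0,"wy":0,"wz":0,"gripper":0.8}

```text
time_s: 10.85
tcp_pos: [0.5674, 0.0783, 0.0511]
eef_rot: [-1.343, 1.571, -2.914]
force: [-0.0, 0.6, -0.5]
opening: 0.0324
```

>>> arm_command:
  series:
    - {"x":1,"y":0,"z":0,"wx":0,"wy":0,"wz":0,"gripper":0.8}
    - {"x":1,"y":0,"z":0,"wx":0,"wy":0,"wz":0,"gripper":0.8}
    - {"x":0,"y":0,"z":0,"wx":0,"wy":0,"wz":0,"gripper":0.8}

```text
time_s: 11.1
tcp_pos: [0.5679, 0.0783, 0.0497]
eef_rot: [1.743, 1.57, 0.172]
force: [0.1, 0.6, 3.6]
opening: 0.0327
```

>>> arm_command:
  series:
    - {"x":0.8,"y":0,"z":0,"wx":0,"wy":0,"wz":0,"gripper":0.8}
    - {"x":0,"y":0,"z":0,"wx":0,"wy":0,"wz":0,"gripper":0.8}

```text
time_s: 11.27
tcp_pos: [0.5685, 0.0784, 0.0496]
eef_rot: [1.724, 1.569, 0.153]
force: [-1.2, 0.6, 9.9]
opening: 0.0328
```

The height stops at TCP z 0.0496, which is the predicted seating height, and the force has risen to 10 N. The pot is on the bottom, so I'll release it and retreat straight up.

>>> arm_command:
  series:
    - {"x":-0.8,"y":0,"z":0,"wx":0,"wy":0,"wz":0,"gripper":0.8}
    - {"x":0,"y":0,"z":0,"wx":0,"wy":0,"wz":0,"gripper":0.5}
    - {"x":0,"y":0,"z":0,"wx":0,"wy":0,"wz":0,"gripper":0.4}
    - {"x":0,"y":0,"z":0,"wx":0,"wy":0,"wz":0,"gripper":0.4}
    - {"x":0,"y":0,"z":0,"wx":0,"wy":0,"wz":0,"gripper":0.4}
    - {"x":0,"y":0,"z":0,"wx":0,"wy":0,"wz":0,"gripper":0.4}

```text
time_s: 11.77
tcp_pos: [0.5674, 0.0783, 0.0492]
eef_rot: [-1.34, 1.571, -2.91]
force: [0.4, -0.4, 0.1]
opening: 0.0516
```

```bash
python3 - <<'E'
from car import *
st=r.observe();s=snapshot('wrist');cv2.imwrite('pics/w8.png',s['img']);print(st['time_s'],st['tcp_pos'],st['force'],st['opening'])
E
```

```text
11.7667 [0.56741413 0.07826895 0.04917522] [ 0.36634341 -0.3930844   0.10722304] 0.05160298178399368
```

View pics/w8.png

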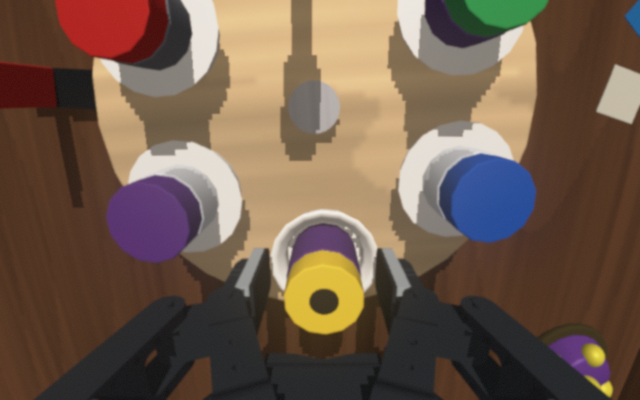

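The pot stands released in the cup, lid at (324,292), with the fingers clear of it on both sides. I'll rise and go to the handle.

>>> arm_command:
  series:
    - {"x":-6,"y":0,"z":0,"wx":0,"wy":0,"wz":0,"gripper":0.4}
    - {"x":-12,"y":0,"z":0,"wx":0,"wy":0,"wz":0,"gripper":0.4}
    - {"x":-20,"y":0,"z":0,"wx":0,"wy":0,"wz":0,"gripper":0.4}
    - {"x":-22,"y":0,"z":0,"wx":0,"wy":0,"wz":0,"gripper":0.4}
    - {"x":-22,"y":0,"z":0,"wx":0,"wy":0,"wz":0,"gripper":0.4}
    - {"x":-22,"y":0,"z":0,"wx":0,"wy":0,"wz":0,"gripper":0.4}
    - {"x":-22,"y":0,"z":0,"wx":0,"wy":0,"wz":0,"gripper":0.4}
    - {"x":-14,"y":0,"z":0,"wx":0,"wy":0,"wz":0,"gripper":0.4}
    - {"x":-8,"y":-1,"z":-10,"wx":0,"wy":0,"wz":0,"gripper":0.4}
    - {"x":0,"y":-1,"z":-20,"wx":0,"wy":0,"wz":0,"gripper":0.4}
    - {"x":0,"y":-1,"z":-22,"wx":0,"wy":0,"wz":0,"gripper":0.4}
    - {"x":0,"y":-1,"z":-22,"wx":0,"wy":0,"wz":0,"gripper":0.4}
    - {"x":0,"y":-1,"z":-22,"wx":0,"wy":0,"wz":0,"gripper":0.4}
    - {"x":0,"y":-1,"z":-22,"wx":0,"wy":0,"wz":0,"gripper":0.4}
    - {"x":0,"y":-1,"z":-16,"wx":0,"wy":0,"wz":0,"gripper":0.4}
    - {"x":0,"y":-1,"z":-6,"wx":0,"wy":0,"wz":0,"gripper":0.4}
    - {"x":0,"y":0,"z":0,"wx":0,"wy":0,"wz":0,"gripper":0.4}
    - {"x":0,"y":0,"z":0,"wx":0,"wy":0,"wz":0,"gripper":0.4}

```text
time_s: 13.32
tcp_pos: [0.5593, 0.2178, 0.197]
eef_rot: [-0.525, 1.57, -2.095]
force: [-0.2, -0.2, -0.3]
opening: 0.0514
```

```bash
cat > look.py <<'E'
from car import *
import sys
def fit(s,st,row=400,col=(0,640),g0=-86.9,yel=False,axis0=(.5634,.1533)):
    hsv=cv2.cvtColor(s['img'],cv2.COLOR_BGR2HSV);L=[]
    cols=[('red',(0,150,90),(6,255,255),-120),('green',(50,100,60),(75,255,255),120),('blue',(105,120,80),(120,255,255),60),('purple',(125,80,50),(145,255,255),-60)]
    if yel: cols.append(('yellow',(20,120,90),(34,255,255),0))
    for nm,lo,hi,off in cols:
        m=cv2.inRange(hsv,lo,hi);e=np.radians(g0+off);ex=np.array(axis0)+.075*np.array([np.cos(e),np.sin(e)])
        bs=[b for b in blob(m,s,st,.081,amin=150) if np.hypot(*(b[2][:2]-ex))<.03]
        if bs:
            b=min(bs,key=lambda b:np.hypot(*(b[2][:2]-ex)));L.append((b[2][:2],off))
            d=b[2][:2]-np.array(axis0);print(nm,b[0],b[2][:2],'r',np.hypot(*d).round(4),'cupdir',((np.degrees(np.arctan2(d[1],d[0]))-off-g0+180)%360-180+g0).round(2))
    return L
E
python3 - <<'E'
from look import *
st=r.observe();s=snapshot('wrist');cv2.imwrite('pics/w9.png',s['img']);print(st['time_s'],st['tcp_pos'],st['force'],st['opening'])
fit(s,st,yel=True)
for q,z in [('grip',.102),('handle',.032)]:
    for p in models.pinpoint(q,s)[:2]: print(q,round(p['score'],2),np.round(p['at'],1),onplane(s,p['at'],z,st).round(4))
E
```

```text
13.3167 [0.55927369 0.21776902 0.19702973] [-0.16534542 -0.19588611 -0.26050468] 0.0513581695539408
red 1026 [0.4975 0.1888] r 0.0749 cupdir -88.31
green 1021 [0.6244 0.1968] r 0.0749 cupdir -84.51
purple 327 [0.5099 0.1122] r 0.0675 cupdir -82.47
yellow 932 [0.5675 0.0832] r 0.0702 cupdir -86.65
grip 0.69 [322.2 196.1] [0.5591 0.2258 0.102 ]
handle 0.84 [322.  177.1] [0.5587 0.2254 0.032 ]
```

View pics/w9.png

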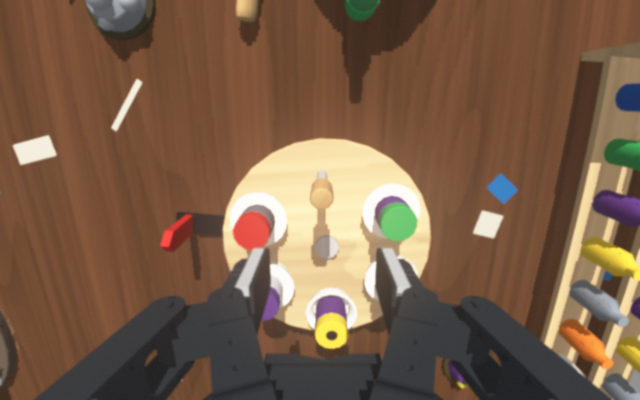

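The carousel hasn't moved. The pot stands in its cup at (331,325) and the handle at (321,193) lies between the finger planes. I'll descend onto the grip.

>>> arm_command:
  series:
    - {"x":6,"y":0,"z":-5,"wx":0,"wy":0,"wz":0,"gripper":0.4}
    - {"x":14,"y":0,"z":-5,"wx":0,"wy":0,"wz":0,"gripper":0.4}
    - {"x":18,"y":0,"z":0,"wx":0,"wy":0,"wz":0,"gripper":0.4}
    - {"x":18,"y":0,"z":0,"wx":0,"wy":0,"wz":0,"gripper":0.4}
    - {"x":18,"y":0,"z":0,"wx":0,"wy":0,"wz":0,"gripper":0.4}
    - {"x":18,"y":0,"z":0,"wx":0,"wy":0,"wz":0,"gripper":0.4}
    - {"x":14,"y":0,"z":0,"wx":0,"wy":0,"wz":0,"gripper":0.4}
    - {"x":8,"y":0,"z":0,"wx":0,"wy":0,"wz":0,"gripper":0.4}
    - {"x":0,"y":0,"z":0,"wx":0,"wy":0,"wz":0,"gripper":0.4}
    - {"x":0,"y":0,"z":0,"wx":0,"wy":0,"wz":0,"gripper":0.4}
    - {"x":0,"y":0,"z":0,"wx":0,"wy":0,"wz":0,"gripper":0.4}

```text
time_s: 14.38
tcp_pos: [0.5602, 0.2284, 0.0842]
eef_rot: [2.016, 1.569, 0.445]
force: [-0.1, 0.3, 0.1]
opening: 0.0513
```

```bash
python3 - <<'E'
from look import *
st=r.observe();s=snapshot('wrist');cv2.imwrite('pics/w10.png',s['img']);print(st['time_s'],st['tcp_pos'],st['force'],st['opening'])
for q,z in [('grip',.102),('handle',.032)]:
    for p in models.pinpoint(q,s)[:2]: print(q,round(p['score'],2),np.round(p['at'],1),onplane(s,p['at'],z,st).round(4))
E
```

```text
14.3833 [0.56017512 0.22842531 0.08416622] [-0.06806456  0.34173294  0.12373695] 0.051259245364905996
grip 0.77 [316.2 286.3] [0.5575 0.2268 0.102 ]
```

View pics/w10.png

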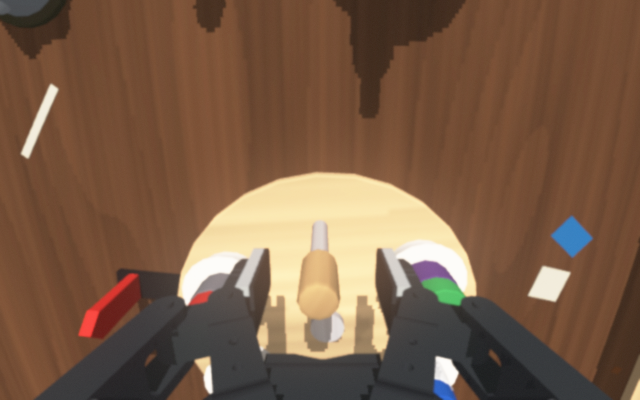

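The grip is centred between the fingers, its top at (320,300). Closing now.

>>> arm_command:
  series:
    - {"x":0,"y":-0.7,"z":0,"wx":0,"wy":0,"wz":0,"gripper":0.55}
    - {"x":0,"y":0,"z":0,"wx":0,"wy":0,"wz":0,"gripper":0.65}
    - {"x":0,"y":0,"z":0,"wx":0,"wy":0,"wz":0,"gripper":0.75}
    - {"x":0,"y":0,"z":0,"wx":0,"wy":0,"wz":0,"gripper":0.85}
    - {"x":0,"y":0,"z":0,"wx":0,"wy":0,"wz":0,"gripper":1}
    - {"x":0,"y":0,"z":0,"wx":0,"wy":0,"wz":0,"gripper":1}
    - {"x":0,"y":0,"z":0,"wx":0,"wy":0,"wz":0,"gripper":1}
    - {"x":0,"y":0,"z":0,"wx":0,"wy":0,"wz":0,"gripper":1}
    - {"x":0,"y":0,"z":0,"wx":0,"wy":0,"wz":0,"gripper":1}
  squeeze: 45

```text
time_s: 15.28
tcp_pos: [0.5591, 0.2284, 0.0836]
eef_rot: [2.029, 1.57, 0.458]
force: [-1.0, -0.1, 5.6]
opening: 0.0164
```

```bash
python3 - <<'E'
from look import *
st=r.observe();p=st['tcp_pos'];print(st['time_s'],p,st['force'],st['opening'],R.from_euler('xyz',st['eef_rot']).as_matrix().round(4))
A=np.array([.5634,.1533]);d=p[:2]-A;a0=np.degrees(np.arctan2(d[1],d[0]));print(a0,np.hypot(*d))
Rm=R.from_euler('xyz',st['eef_rot']).as_matrix()
a1=-5.0
# smooth profile over N rows
N=30;t=np.arange(N+1)/N;sp=t-np.sin(2*np.pi*t)/(2*np.pi)
sp=10*t**3-15*t**4+6*t**5
th=np.radians(a0+(a1-a0)*sp);P=np.c_[A[0]+.075*np.cos(th),A[1]+.075*np.sin(th),np.full(N+1,p[2])]
P=P-P[0]+p
for i in range(N):
    D=Rm.T@(P[i+1]-P[i])*1000;print(i,D.round(1),np.degrees(th[i+1]).round(1))
print(P[-1])
E
```

```text
15.2833 [0.55907429 0.22838531 0.08364973] [-0.99389228 -0.05213171  5.6173391 ] 0.01641519993112253 [[ 6.e-04  1.e+00 -2.e-04]
 [ 3.e-04 -2.e-04 -1.e+00]
 [-1.e+00  6.e-04 -3.e-04]]
93.2971977529991 0.0752098075244145
0 [ 0.  0. -0.] 93.3
1 [ 0.   0.3 -0. ] 93.0
2 [ 0.   0.8 -0. ] 92.5
3 [ 0.   1.4 -0. ] 91.4
4 [ 0.   2.1 -0. ] 89.8
5 [0.  2.9 0.1] 87.6
6 [0.  3.7 0.2] 84.8
7 [0.  4.5 0.5] 81.3
8 [0.  5.2 1. ] 77.3
9 [0.  5.8 1.6] 72.7
10 [0.  6.3 2.3] 67.6
11 [0.  6.5 3.1] 62.1
12 [0.  6.5 3.9] 56.3
13 [0.  6.3 4.7] 50.3
14 [0.  5.9 5.4] 44.1
15 [0.  5.3 6. ] 38.0
16 [0.  4.5 6.4] 32.0
17 [0.  3.7 6.6] 26.2
18 [-0.   2.9  6.6] 20.7
19 [-0.   2.1  6.3] 15.6
20 [-0.   1.4  5.9] 11.0
21 [-0.   0.8  5.2] 7.0
22 [-0.   0.4  4.5] 3.5
23 [-0.   0.1  3.7] 0.7
24 [-0.  -0.   2.9] -1.5
25 [-0.  -0.1  2.1] -3.1
26 [-0.  -0.1  1.4] -4.2
27 [-0.  -0.1  0.8] -4.7
28 [-0.  -0.   0.3] -5.0
29 [-0. -0.  0.] -5.0
[0.63810254 0.14697278 0.08364973]
```

The grip is held and the radius from the axis checks at 75.2 mm. Now the smooth clockwise turn of about 98°.

>>> arm_command:
  series:
    - {"x":0,"y":0.3,"z":0,"wx":0,"wy":0,"wz":0,"gripper":1}
    - {"x":0,"y":0.8,"z":0,"wx":0,"wy":0,"wz":0,"gripper":1}
    - {"x":0,"y":1.4,"z":0,"wx":0,"wy":0,"wz":0,"gripper":1}
    - {"x":0,"y":2.1,"z":0,"wx":0,"wy":0,"wz":0,"gripper":1}
    - {"x":0,"y":2.9,"z":0.1,"wx":0,"wy":0,"wz":0,"gripper":1}
    - {"x":0,"y":3.7,"z":0.2,"wx":0,"wy":0,"wz":0,"gripper":1}
    - {"x":0,"y":4.5,"z":0.5,"wx":0,"wy":0,"wz":0,"gripper":1}
    - {"x":0,"y":5.2,"z":1.0,"wx":0,"wy":0,"wz":0,"gripper":1}
    - {"x":0,"y":5.8,"z":1.6,"wx":0,"wy":0,"wz":0,"gripper":1}
    - {"x":0,"y":6.3,"z":2.3,"wx":0,"wy":0,"wz":0,"gripper":1}
    - {"x":0,"y":6.5,"z":3.1,"wx":0,"wy":0,"wz":0,"gripper":1}
    - {"x":0,"y":6.5,"z":3.9,"wx":0,"wy":0,"wz":0,"gripper":1}
    - {"x":0,"y":6.3,"z":4.7,"wx":0,"wy":0,"wz":0,"gripper":1}
    - {"x":0,"y":5.9,"z":5.4,"wx":0,"wy":0,"wz":0,"gripper":1}
    - {"x":0,"y":5.3,"z":6.0,"wx":0,"wy":0,"wz":0,"gripper":1}
    - {"x":0,"y":4.5,"z":6.4,"wx":0,"wy":0,"wz":0,"gripper":1}
    - {"x":0,"y":3.7,"z":6.6,"wx":0,"wy":0,"wz":0,"gripper":1}
    - {"x":0,"y":2.9,"z":6.6,"wx":0,"wy":0,"wz":0,"gripper":1}
    - {"x":0,"y":2.1,"z":6.3,"wx":0,"wy":0,"wz":0,"gripper":1}
    - {"x":0,"y":1.4,"z":5.9,"wx":0,"wy":0,"wz":0,"gripper":1}

```text
time_s: 16.95
tcp_pos: [0.6371, 0.1677, 0.0837]
eef_rot: [2.863, 1.57, 1.292]
force: [-2.1, 1.1, 5.9]
opening: 0.017
```

>>> arm_command:
  series:
    - {"x":0,"y":0.8,"z":5.2,"wx":0,"wy":0,"wz":0,"gripper":1}
    - {"x":0,"y":0.4,"z":4.5,"wx":0,"wy":0,"wz":0,"gripper":1}
    - {"x":0,"y":0.1,"z":3.7,"wx":0,"wy":0,"wz":0,"gripper":1}
    - {"x":0,"y":0,"z":2.9,"wx":0,"wy":0,"wz":0,"gripper":1}
    - {"x":0,"y":-0.1,"z":2.1,"wx":0,"wy":0,"wz":0,"gripper":1}
    - {"x":0,"y":-0.1,"z":1.4,"wx":0,"wy":0,"wz":0,"gripper":1}
    - {"x":0,"y":-0.1,"z":0.8,"wx":0,"wy":0,"wz":0,"gripper":1}
    - {"x":0,"y":0,"z":0.3,"wx":0,"wy":0,"wz":0,"gripper":1}
    - {"x":0,"y":0,"z":0,"wx":0,"wy":0,"wz":0,"gripper":1}
    - {"x":0,"y":0,"z":0,"wx":0,"wy":0,"wz":0,"gripper":1}

```text
time_s: 17.78
tcp_pos: [0.6381, 0.147, 0.0837]
eef_rot: [2.287, 1.57, 0.716]
force: [-0.8, 1.1, 5.7]
opening: 0.0168
```

```bash
python3 - <<'E'
from look import *
st=r.observe();p=st['tcp_pos'];print(st['time_s'],p,st['force'],st['opening'])
d=p[:2]-np.array([.5634,.1533]);print(np.degrees(np.arctan2(d[1],d[0])),np.hypot(*d))
for n in ['wrist','scene','side']:
    s=snapshot(n);cv2.imwrite(f'pics/e_{n}.png',s['img']);print(n);fit(s,st,g0=175,yel=True)
    np.savez(f'e_{n}.npz',**{k:v for k,v in s.items()})
    for q in models.pinpoint('pointer',s)[:1]:
        d=onplane(s,q['at'],.067,st)[:2]-np.array([.5634,.1533]);print('pointer',q['score'],q['at'],np.hypot(*d),np.degrees(np.arctan2(d[1],d[0])))
    if n!='wrist': cv2.imwrite(f'pics/e_{n}z.png',cv2.resize(s['img'][150:280,240:440],None,fx=4,fy=4,interpolation=cv2.INTER_CUBIC))
E
```

```text
17.7833 [0.63809692 0.14704035 0.08365828] [-0.80449797  1.09797672  5.70847854] 0.016843508227467476
-4.790231316447311 0.0749587453562916
wrist
red 4032 [0.6073 0.2149] r 0.0756 cupdir 174.52
blue 1736 [0.5235 0.102 ] r 0.065 cupdir 172.13
purple 4406 [0.5357 0.2215] r 0.0736 cupdir 172.1
yellow 3422 [0.4956 0.163 ] r 0.0685 cupdir 171.86
scene
red 157 [0.6162 0.2165] r 0.0824 cupdir 170.12
yellow 174 [0.4985 0.1625] r 0.0655 cupdir 171.93
pointer 0.79 [383.7, 193.4] 0.142741000608977 175.44810892662312
side
```

View pics/e_wrist.png

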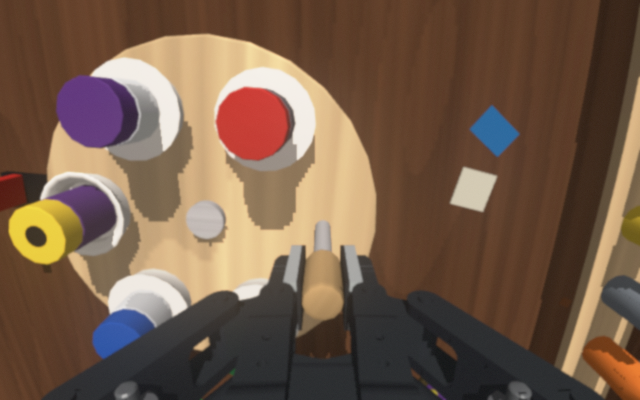

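View pics/e_sidez.png

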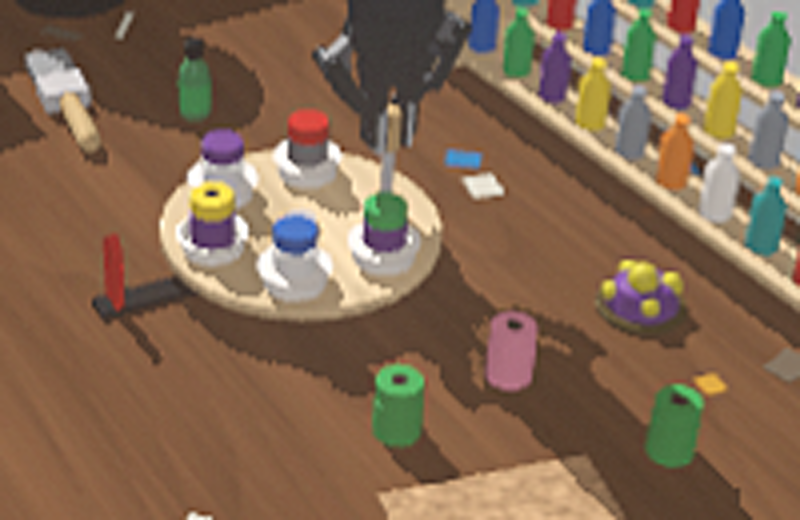

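View pics/e_scenez.png

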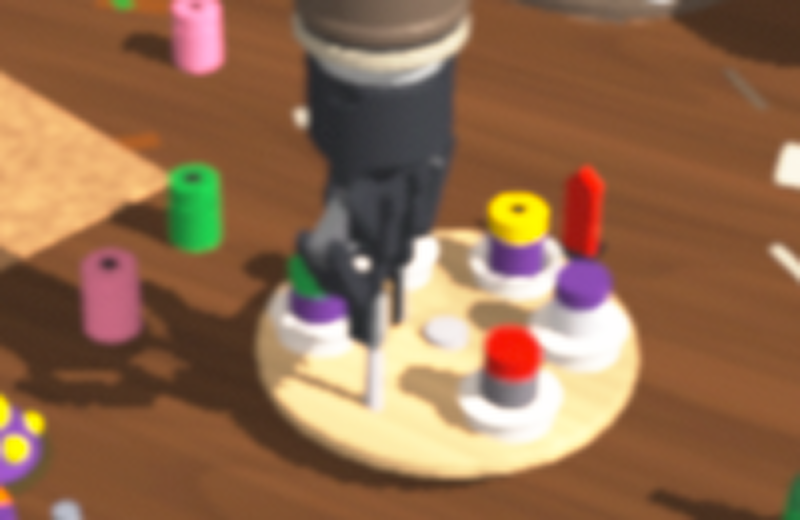

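The wrist view has the yellow pot at (40,232) beside the red pointer at (8,190), with the handle gripped at (322,290). The oblique lid blobs are biased, so I'll check the alignment more carefully using only lid tops.

```bash
python3 - <<'E'
from look import *
st=r.observe();A=np.array([.5634,.1533])
def ang(q): d=q[:2]-A;return np.degrees(np.arctan2(d[1],d[0]))
for n in ['wrist','scene','side']:
    s=dict(np.load(f'e_{n}.npz'));s={k:(v if v.ndim else v.item()) for k,v in s.items()}
    hsv=cv2.cvtColor(s['img'],cv2.COLOR_BGR2HSV);T=campose(s,st);print(n)
    Z=s['range_z'];vv,uu=np.mgrid[0:400,0:640]
    K=s['intrinsics'];pts=cv2.undistortPoints(np.stack([uu,vv],-1).reshape(-1,1,2).astype(float),K,np.array([s['k1'],0,0,0,0.])).reshape(400,640,2)
    W=(np.concatenate([pts,np.ones((400,640,1))],-1)*Z[...,None])@T[:3,:3].T+T[:3,3]
    ctr=[]
    for nm,lo,hi,off in [('red',(0,150,60),(6,255,255),-120),('green',(45,80,40),(80,255,255),120),('blue',(105,100,60),(122,255,255),60),('purple',(120,60,40),(150,255,255),-60),('yellow',(20,120,90),(34,255,255),0)]:
        e=np.radians(175+off);ex=A+.075*np.array([np.cos(e),np.sin(e)])
        m=(cv2.inRange(hsv,lo,hi)>0)&(Z>0)&(abs(W[...,2]-.081)<.004)&(np.hypot(W[...,0]-ex[0],W[...,1]-ex[1])<.03)
        if m.sum()<40: continue
        ys,xs=np.nonzero(m);Q=np.array([onplane(s,p,.081,st)[:2] for p in zip(xs,ys)])
        (c,rad)=cv2.minEnclosingCircle((Q*1000).astype(np.float32));c=np.array(c)/1000
        c2=W[m].mean(0)
        print(nm,m.sum(),'circ',c.round(4),rad,'depthmean',c2.round(4),'cupdir',(ang(c)-off)%360,(ang(c2)-off)%360)
        ctr.append((c,off));
    f=least_squares(lambda v:np.concatenate([c-(v[:2]+.075*np.array([np.cos(v[2]+np.radians(o)),np.sin(v[2]+np.radians(o))])) for c,o in ctr]),[*A,3.05]);print('fit',f.x[:2],np.degrees(f.x[2]))
    # pointer cloud
    e=np.radians(175);ex=A+.155*np.array([np.cos(e),np.sin(e)])
    m=(cv2.inRange(hsv,(0,120,50),(8,255,255))>0)&(Z>0)&(np.hypot(W[...,0]-ex[0],W[...,1]-ex[1])<.03)
    if m.sum()>20:
        Q=W[m];print('pointer n',len(Q),np.median(Q,0).round(4),'ang',ang(np.median(Q,0)),'z max',Q[:,2].max(), 'y range',np.percentile(Q[:,1],[2,98]))
for f in ('w2.npz','w6.npz'):
    s,sa=load(f)
E
```

```text
wrist
red 3982 circ [0.607  0.2146] 16.013065338134766 depthmean [0.607  0.2147 0.0804] cupdir 174.53525117338876 174.63109781817016
blue 1247 circ [0.5214 0.0956] 18.129295349121094 depthmean [0.5191 0.0981 0.0802] cupdir 173.93736225836352 171.26223766725928
purple 3922 circ [0.5339 0.2207] 17.48470115661621 depthmean [0.5332 0.2212 0.0803] cupdir 173.61309301538512 173.96396543702565
yellow 2473 circ [0.4911 0.1619] 18.31886863708496 depthmean [0.491  0.1608 0.0803] cupdir 173.2117644479956 174.07491884085366
fit [0.56476859 0.15426583] 174.36530288614853
pointer n 825 [0.4129 0.1674 0.0161] ang 174.66253296974193 z max 0.0284374178094893 y range [0.15652327 0.17788801]
scene
red 107 circ [0.6098 0.2158] 18.035724639892578 depthmean [0.6091 0.2138 0.0796] cupdir 173.39765630629324 172.93311687417219
purple 96 circ [0.5356 0.2221] 17.44505500793457 depthmean [0.5343 0.221  0.0798] cupdir 172.00468962375015 173.28738463882968
yellow 93 circ [0.4941 0.1609] 18.056257247924805 depthmean [0.4921 0.1598 0.0798] cupdir 173.75385301747227 174.7953867865708
fit [0.56800602 0.15445073] 175.
[... 229 characters left out ...]
0193260192842 173.06024589809908
green 53 circ [0.5932 0.0806] 17.162370681762695 depthmean [0.5935 0.0792 0.0818] cupdir 172.2839680962175 172.09314832489508
blue 58 circ [0.5201 0.0866] 17.06525230407715 depthmean [0.5195 0.0857 0.082 ] cupdir 177.00043054370352 176.98605477064976
purple 54 circ [0.5299 0.2176] 21.95924949645996 depthmean [0.5316 0.2165 0.0818] cupdir 177.5025022977707 176.70609474087425
yellow 51 circ [0.4895 0.1548] 17.41254234313965 depthmean [0.4885 0.1549 0.0819] cupdir 178.84675805544245 178.80401695708596
fit [0.56271811 0.14905971] 175.22895134665606
pointer n 84 [0.408  0.1584 0.0376] ang 178.12037417743113 z max 0.06890474674865488 y range [0.15366783 0.17634505]
```

The cup direction comes out at 174.4° (wrist), 175.2° (grip radius) and 175.4° (scene). The pointer is at 174.7–175.1°. They agree to within about 0.5°, so I'll do a last check and hand the job in.

```bash
python3 - <<'E'
from h import *
st=r.observe();print(st['time_s'],st['tcp_pos'],st['force'],st['opening'],np.abs(st['qvel']).max())
a=cv2.imread('pics/side0.png').astype(int);b=cv2.imread('pics/e_side.png').astype(int)
d=np.abs(a-b).max(2)
for nm,(u,v) in dict(green=(340,250),pink=(368,237),green2=(409,256),teal=(392,298),black=(409,336),pink2=(301,308),purple_model=(401,223),dropper=(288,171),grey=(228,190)).items(): print(nm,np.median(d[v-7:v+8,u-7:u+8]))
print(r.finish_job())
E
```

```text
18.0833 [0.63812126 0.14705572 0.08368697] [-0.78287458  0.01983017  5.68640337] 0.016592980295987627 0.002032637194859454
green 2.0
pink 9.0
green2 3.0
teal 1.0
black 2.0
pink2 1.0
purple_model 1.0
dropper 2.0
grey 1.0
the job is handed in; nothing more can be done
None
```

The yellow-lidded pot with the black dot is in the empty cup and lined up with the red pointer. I handed the job in at 18.1 s with the gripper still holding the wooden handle.

- **Loading:** I lowered the pot until the height stopped at the predicted seating level and the force rose to about 10 N. Then I let go and lifted straight up.
- **Turning:** I gripped the handle and turned the carousel about 98° clockwise in one smooth arc.
- **Alignment:** The wrist view put the cup at 174.4°, the gripped handle's position at 175.2° and the scene camera at 175.4°. Most readings put the pointer at 174.7–175.1°. The side camera put the cup at 175.2° too, but its pointer and single-lid readings were off by up to about 3.5°. That view is coarse and oblique, so I didn't adjust to it.
- **Final state:** The arm was still and the grip closed on the handle. There was about 5.7 N of upward force on the tool, which appeared when the fingers closed on the handle.
- **Other things on the bench:** Comparing side pictures from the start and end showed no change at the mat pots, models, dropper and most stray pots. One pink pot looked slightly different, which I took to be the arm's shadow. I didn't compare the brush.

One early move was refused because it contained empty rows. Nothing moved, and I resent it with full rows.

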